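# Lock back the belt tensioner of the linisher

### The job

The belt is off the bench linisher and a new one is to go on: take the orange locking pin from the tool block, swing the red tension arm back against its spring until its eye stands over the lock hole in the deck, and drop the pin through both, fully home, so that the arm stays back when you let go. One hand is enough if the pin is first put in the eye and the arm drawn round by it. Do not let the arm fly back, and leave everything else where it is.

Things in the scene. Friction and masses are not known exactly. Their poses are not given: they have to be found in the camera images.
- pin_knob (a point): centre of the knob of the locking pin (loose, about 60 g, standing in one of the tool block's sockets at the start). The knob is an orange upright cylinder with black rings, 20 mm across and 44 mm high; below it a steel shank 10 mm across and 36 mm long, its last 7 mm tapering to a 4 mm tip. The point is 22 mm above the knob's underside, 58 mm above the tip; z points up along the pin
- pin_tip (a point): lower end of the steel shank of the locking pin, on its axis, 58 mm below the knob's centre
- tool_block: wooden block 170 mm (its x) by 54 mm (its y) by 42 mm high on the table; origin at the centre of its underside. Three sockets 13.5 mm wide and 40 mm deep at x = -60, 0 and +60 mm; the locking pin stands in one with its knob on the block's top, gravers stand in the other two. Fixed
- linisher: small belt grinder lying on its side, fixed, belt off: green plinth, bright steel deck 300 mm (its x) by 380 mm (its y), top 75 mm above the table; origin at the centre of its underside, -x side towards the robot. On the deck: black drive wheel 74 mm high near the -y end, platen and two small wheels near the +y end, green guard 78 mm high, red stop button, tension arm's pivot 58 mm high
- tension_arm (a joint): angle of the red tension arm, rad: 0 at its stop, where its torsion spring holds it; grows anticlockwise seen from above (its eye goes towards the deck's -y side), up to 0.8; at 0.524 the eye is exactly over the lock hole. The spring pushes back with about 4.5 N at the eye at 0 and 8 N at 0.524
- lever_eye (a point): centre of the eye at the end of the tension arm's free leg (the leg towards the robot), at the arm's top face: a through hole 12.5 mm wide ringed with brass, in a red plate 40 x 40 mm and 16 mm thick, whose top is 18 mm above the deck and whose underside clears the deck by 2 mm. It moves with the arm, 118 mm from the pivot
- lever_pivot (a point): point on the upright axis about which the tension arm turns, at the height of the arm's top face
- lock_hole (a point): centre of the mouth of the lock hole in the deck: 12.5 mm wide, 22 mm deep, ringed with brass inside a painted red circle 38 mm across, 118 mm from the pivot. At the start the arm's leg stands beside it. With the eye over it the pin goes through the eye and 18 mm into the deck, until its knob rests on the arm
- tension_wheel_top (a point): centre of the top of the black tension wheel, 52 mm across, carried by the other leg of the tension arm, 75 mm above the deck
- graver_a_mid (a point): graver with a light wooden handle 28 mm thick at most, standing 61 mm high in a socket of the tool block; point half-way up the handle. Not to be moved
- graver_b_mid (a point): graver with a darker wooden handle, the same size, in another socket of the tool block. Not to be moved
- medal_deck_mid (a point): brass medal, 50 mm across, 5 mm thick, lying on the linisher's deck at the -x, -y corner; its centre. Not to be moved
- medal_pad_mid (a point): copper medal, 64 mm across, lying on the black leather pad on the left. Not to be moved
- hammer_grip (a point): hammer, 240 mm long, 26 mm thick, lying on the table between the robot and the linisher; point on its handle. Not to be moved
- jar_mid (a point): jar of polish, 60 mm across, 75 mm high, on the table on the right. Not to be moved

How it is judged:
By the outcome, as a careful person would: the job done as asked, in the order asked, and still so for the second after the job is handed in, with the robot touching nothing.
It also fails if it takes over 45 s, if anything falls off the work surface, if the arm or the gripper's body presses on something with over 40 N, if the wrist force passes 120 N, or if a joint passes its speed limit or range.

### The arm

A 6-joint arm with a two-finger parallel gripper is mounted at the origin on the work surface. World frame = base frame: x ahead of the robot, y to its left, z up, the work surface at z = 0. Lengths are in m, angles in rad, forces in N, time in s.
With the tool pointing down it reaches from about 0.375 to 0.9 m from the base axis. Payload 3.1 kg.
Tool frame: the origin (TCP) lies midway between the tips of the shut fingers; the grasp point (between the pads) lies 19 mm behind it; z points along the fingers, y is the line along which they close (so a half turn about z gives the same grasp; the last joint's range is limited). The gripper opens to 85 mm and grips with 20 to 120 N. Pads are 22 mm wide; open, the fingers measure 114 mm over their backs; the gripper's body (76 mm by 85 mm) begins 54 mm behind the grasp point. The pads swing forward as they close: fully open they stand 13 mm farther back than shut.
Start: joints at [-1.458, 0.527, 1.433, -0, 1.181, -0.178], TCP at [0.18, -0.599, 0.231] pointing down, gripper open.
Joint ranges: [-3.08, 3.08], [-0.75, 2.2], [0.22, 2.44], [-1.43, 4.57], [0, 2.65], [-2.85, 2.85]. Speed limits (rad/s): [2.79, 2.79, 3.14, 3.14, 3.14, 3.14].

### API

Orientations are given as a unit quaternion [x, y, z, w].
In Python, from station import manip gives the robot as it stands.
- The arm moves only by the tool step_arm, never from a script. Its argument "targets" is text: rows parted by semicolons, each of 4 numbers parted by spaces: the shift along the tool's x, y, z in mm, then the turn about the tool's z in degrees. A call has 1 to 12 rows; each row is the pose to reach, as a shift and turn from the pose commanded when the call began, along the tool's axes at that moment; what a row does not reach only later rows make up. A row lasts 1/10 s, in which the tool goes at most 50 mm and 8.59 degrees, less where a joint would pass 70% of its speed; a pose out of reach is approached as far as the arm can. A call with a gripper value outside its range is refused whole. "gripper" is the closure, from 0 (fully open) to 1 (shut), set as the call begins (left out, the last holds). The fingers move at their own pace and stop on an object; "squeeze" is the grip in N (left out, the last holds). Time passes only in rows, so rows that repeat a pose let the fingers close. It gives the time, the measured TCP pose, the force, the opening and the grip force at its end, in the units of the state.
- manip.sense(): the state, without advancing time (a new reading comes with each control period).
- manip.snapshot(name): name is "scene" or "top" or "wrist"; returns the picture (480x640x3 uint8, red, green, blue); there is no depth.
- manip.get_calibration(name): a dict with "fov_y" (degrees; the focal length in pixels is half the picture's height over the tangent of half this angle, whatever the lens; pixels are square), "cx", "cy" (the principal point, pixels), "extrinsics" (4x4, takes a point from camera to world coordinates); the wrist camera has in their place "tool_from_camera" (4x4, takes a point from camera to tool coordinates, whose origin is the TCP and whose axes are the flange's). Camera axes: x right, y down, z forward; pixel columns grow to the right and rows downward; lengths in m; the calibration is good to about 2 mm. The wrist camera is an equidistant fisheye: a pixel r from the principal point sees the ray r / f radians off the axis. A picture is of the moment at which its call begins: read the wrist's pose just before it. get_calibration takes no time and is no camera call.
- manip.sign_off(): hands the job in; it is judged then, once.
Trained networks look in the newest picture that a camera, given by its name, has taken for a name from the list of things; names that differ only in an ending like _2 or _b are one class to them, and where a whole thing is asked for, a point or a joint stands for the part that bears it (a point fixed in the world has none). Each returns a list of dicts, best first, with "p" (0 to 1); they miss things now and then, are a little off and sometimes report something else, mostly with a low value. They report only what shows in the picture. A call takes as long as a camera call.
- manip.recognise(camera, query): "position" ([column, row] in pixels, amid what is visible of it).
- manip.masks_of(camera, query): "pixels" (480x640 bool, what is visible of it) and "position" ([column, row] in pixels, amid what is visible of it).
- manip.mark_of(camera, query): "position" ([column, row] in pixels: a listed point, or the origin of a listed thing).
The state is a dict: "t": time; "q": joint angles; "qd": joint speeds; "tau": joint torques, N m; "tcp_pos": TCP position; "tool_rot": TCP orientation; "force": force on the tool from outside, world axes, zero at the start; "ft_torque": the same for the moment, N m; "finger_gap": opening from 0.0 (shut) to 1.0 (fully open); "gripper_force": force on a finger pad.
Only numpy, scipy, OpenCV 4.12 (cv2) and the standard library are available. Lean on these libraries where they do the work, as an engineer would, in place of code of your own. Each camera call takes 0.05 s, during which the arm holds its last target. There are 200 camera calls.

## Working session

There is one attempt and no reset: what is moved stays moved. The work goes in short steps, Python scripts to look and compute and a tool call to move; the robot and the scene stay as the last step left them, time stands still between calls to the robot, and variables do not carry over. Pictures are saved under pics/ and viewed, at most 10 in all, crops included, and the job is handed in when it is done.

Besides the shell and the picture viewer there is one more tool, called as name(argument=value, ...), one argument or row to a line, values as JSON. step_arm: Moves the arm, as the interface text tells. Its arguments: {"type":"object","properties":{"targets":{"type":"string"},"gripper":{"type":"number"},"squeeze":{"type":"number"}},"required":["targets"]}

```bash
ls; mkdir -p pics; cat > h.py <<'E'
import numpy as np, cv2
from scipy.spatial.transform import Rotation as R
from station import manip
def snap(c,name=None):
    s=manip.sense(); im=manip.snapshot(c)
    if name: cv2.imwrite('pics/'+name+'.png',im[:,:,::-1])
    return s,im
def ray(c,px,s=None):
    k=manip.get_calibration(c); f=240/np.tan(np.radians(k['fov_y'])/2)
    d=np.array([px[0]-k['cx'],px[1]-k['cy']])/f
    if c=='wrist':
        r=np.hypot(*d); v=np.array([*(d/r*np.sin(r) if r>0 else d),np.cos(r)])
        T=np.array(k['tool_from_camera']); Q=R.from_quat(s['tool_rot']).as_matrix()
        return np.array(s['tcp_pos'])+Q@T[:3,3], Q@T[:3,:3]@v
    T=np.array(k['extrinsics']); return T[:3,3],T[:3,:3]@np.array([*d,1])
def atz(c,px,z,s=None):
    o,d=ray(c,px,s); return o+d*(z-o[2])/d[2]
def tri(L):
    A=0;b=0
    for o,d in L:
        d=d/np.linalg.norm(d);P=np.eye(3)-np.outer(d,d);A=A+P;b=b+P@o
    return np.linalg.solve(A,b)
E
python3 - <<'E'
from h import *
s,_=snap('scene','s0');snap('top','t0')
print(s)
Z=dict(pin_knob=.064,lever_eye=.093,lever_pivot=.093,lock_hole=.075,tension_wheel_top=.15,tool_block=0,linisher=0,graver_a_mid=.072,medal_deck_mid=.0775,hammer_grip=.013,jar_mid=.0375)
for n,z in Z.items():
    L=[]
    for c in('scene','top'):
        for m in manip.mark_of(c,n)[:2]:
            print(n,c,np.round(m['position']),round(m['p'],2),atz(c,m['position'],z).round(4))
E
```

```text
pics
{'t': 0.0, 'q': array([-1.45750141e+00,  5.28478270e-01,  1.43390860e+00, -5.38962694e-05,
        1.18141068e+00, -1.78524209e-01]), 'qd': array([-3.53651632e-04, -8.35212552e-04,  5.33942811e-05, -7.59168995e-04,
        4.13611786e-04,  2.20854867e-03]), 'tau': array([-1.01407069e-03, -4.42355525e+01, -1.78022289e+01, -1.82716553e-04,
        8.46781244e-03, -1.82436551e-06]), 'tcp_pos': array([ 0.17972527, -0.59784366,  0.23032419]), 'tool_rot': array([ 9.89371979e-01,  1.45402447e-01,  1.10432489e-05, -1.10267395e-03]), 'force': array([-0.6799564 , -0.26510395,  0.39420247]), 'ft_torque': array([0.00996691, 0.0023907 , 0.00394727]), 'gripper_force': 0.0, 'finger_gap': 1.0010497100478273}
pin_knob scene [215. 302.] 0.71 [ 0.5644 -0.317   0.064 ]
pin_knob scene [482. 192.] 0.17 [0.456  0.5046 0.064 ]
pin_knob top [414. 231.] 0.58 [ 0.5735 -0.3076  0.064 ]
pin_knob top [291. 219.] 0.2 [0.6047 0.0784 0.064 ]
lever_eye scene [372. 257.] 0.93 [0.5972 0.0755 0.093 ]
lever_eye top [293. 220.] 0.61 [0.599  0.0698 0.093 ]
lever_pivot scene [387. 287.] 0.77 [0.7006 0.0656 0.093 ]
leve
[... 339 characters left out ...]
 0.    ]
tool_block top [411. 254.] 0.72 [ 0.5049 -0.3083  0.    ]
linisher scene [390. 313.] 0.94 [0.7075 0.0779 0.    ]
linisher top [288. 192.] 0.75 [0.6977 0.0946 0.    ]
graver_a_mid scene [214. 284.] 0.44 [ 0.5155 -0.3053  0.072 ]
graver_a_mid top [411. 254.] 0.63 [ 0.5034 -0.2961  0.072 ]
medal_deck_mid scene [320. 289.] 0.56 [ 0.6338 -0.0775  0.0775]
medal_deck_mid top [343. 219.] 0.63 [ 0.6082 -0.0824  0.0775]
hammer_grip scene [360. 198.] 0.95 [0.2842 0.1951 0.013 ]
hammer_grip top [243. 323.] 0.6 [0.2764 0.2266 0.013 ]
jar_mid scene [124. 342.] 0.98 [ 0.5781 -0.5351  0.0375]
jar_mid scene [480. 193.] 0.2 [0.4277 0.5214 0.0375]
jar_mid top [485. 234.] 0.59 [ 0.571  -0.5348  0.0375]
```

View pics/s0.png

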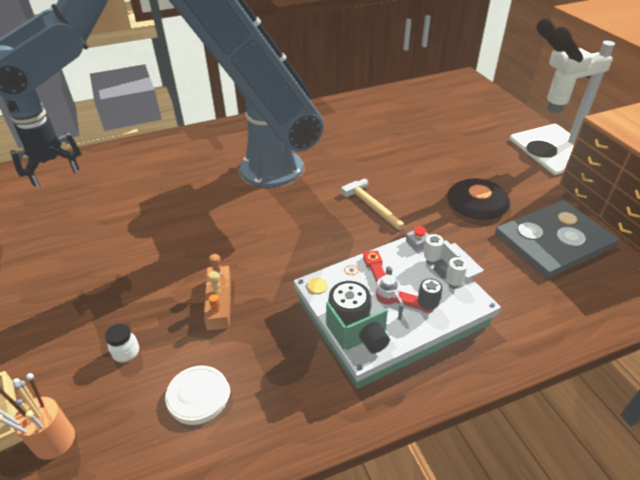

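View pics/t0.png

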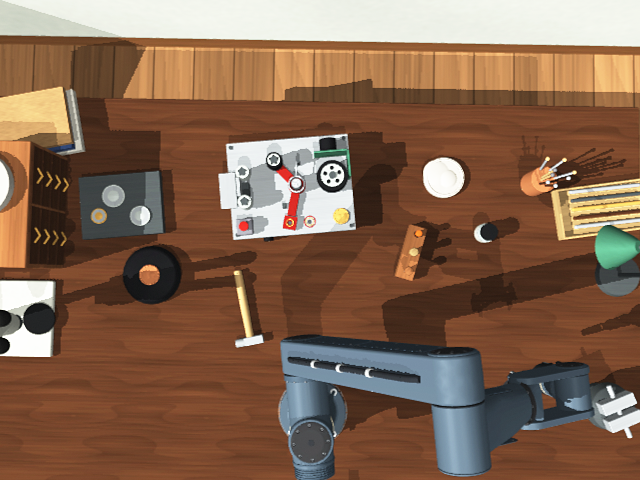

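The scene view shows the orange pin at (214,302) and the eye at (372,257). The hole is at (351,268). In the top view the pin is at the far end of the block, at (418,233). Next I move above the pin.

step_arm(
  targets="30 -10 0 3;75 -26 0 8;120 -42 5 14;165 -58 10 20;210 -74 15 26;255 -90 20 26;300 -106 25 26;345 -122 30 26;390 -138 35 26;430 -152 40 26;455 -161 40 26;455 -161 40 26",
  gripper=0,
)

```text
t: 2.4
tcp_pos: [0.5721, -0.3106, 0.191]
tool_rot: [0.997, -0.078, 0.001, -0.0]
force: [-0.1, -0.6, -0.2]
finger_gap: 0.999
gripper_force: 0.0
```

```bash
python3 - <<'E'
from h import *
s,_=snap('wrist','w1')
print(s['t'],s['tcp_pos'],R.from_quat(s['tool_rot']).as_matrix().round(3))
for n,z in dict(pin_knob=.064,pin_tip=.006,tool_block=0,graver_a_mid=.072,graver_b_mid=.072).items():
  for m in manip.mark_of('wrist',n)[:2]:
    print(n,np.round(m['position']),round(m['p'],2),atz('wrist',m['position'],z,s).round(4))
E
```

```text
2.4 [ 0.57206343 -0.3105658   0.19101515] [[ 0.988 -0.156  0.001]
 [-0.156 -0.988  0.   ]
 [ 0.001 -0.001 -1.   ]]
pin_knob [331. 233.] 0.84 [ 0.5642 -0.3174  0.064 ]
tool_block [324. 268.] 0.62 [ 0.51   -0.3039  0.    ]
graver_a_mid [323. 300.] 0.81 [ 0.5126 -0.3037  0.072 ]
graver_b_mid [313. 363.] 0.82 [ 0.4519 -0.2853  0.072 ]
graver_b_mid [331. 230.] 0.41 [ 0.5691 -0.3181  0.072 ]
```

View pics/w1.png

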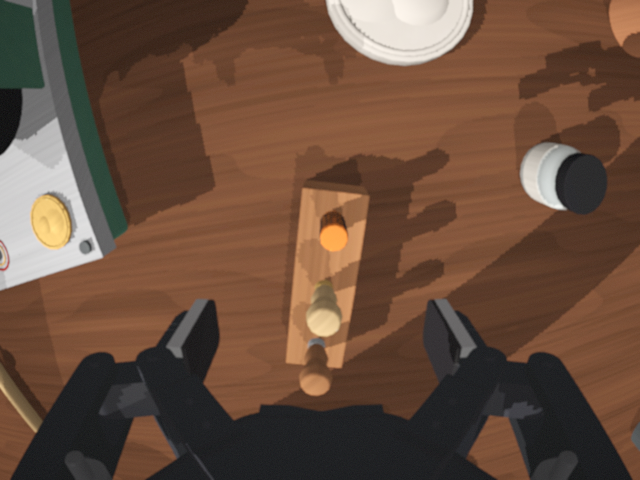

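Wrist view: pin knob at (334,232) with its top near (334,240), gravers below it at (323,300) and (313,363). The block is turned a few degrees from the tool axis.

```bash
python3 - <<'E'
from h import *
s=manip.sense()
print(atz('wrist',(334,239),.086,s).round(4))
c=[atz('wrist',p,.042,s)[:2] for p in((305,187),(369,194),(342,367),(287,362))];print(np.round(c,4), np.mean(c,0))
print([np.degrees(np.arctan2(*(c[i]-c[j])[::-1])) for i,j in((0,3),(1,2))])
m=manip.mark_of('wrist','pin_knob')[0]['position']; p=atz('wrist',m,.064,s)
Q=R.from_quat(s['tool_rot']).as_matrix(); print(m,p,Q.T@(p-s['tcp_pos'])*1000)
E
```

```text
[ 0.5623 -0.3236  0.086 ]
[[ 0.5946 -0.3067]
 [ 0.5807 -0.3565]
 [ 0.4159 -0.3109]
 [ 0.4305 -0.2591]] [ 0.5054319  -0.30828849]
[np.float64(-16.19043738525136), np.float64(-15.447283613594985)]
[330.7, 233.2] [ 0.55998364 -0.32139871  0.064     ] [ -7.0142178    8.03255547 127.44052808]
```

```bash
python3 - <<'E'
from h import *
for i in range(2):
  s,im=snap('wrist')
  m=manip.mark_of('wrist','pin_knob')[0]['position']; p=atz('wrist',m,.064,s)
  h=cv2.cvtColor(im,cv2.COLOR_RGB2HSV); k=((h[...,0]<17)&(h[...,0]>7)&(h[...,1]>200)&(h[...,2]>200)).astype(np.uint8);k[:,:290]=0;k[:,370:]=0;k[:200]=0;k[260:]=0
  ys,xs=np.nonzero(k); 
  Q=R.from_quat(s['tool_rot']).as_matrix(); print(s['t'],s['tcp_pos'],m,p,Q.T@(p-s['tcp_pos'])*1000, len(xs),xs.min(),xs.max(),ys.min(),ys.max())
c=[atz('wrist',p,.042,s)[:2] for p in((305,187),(369,194),(342,367),(287,362))];print(np.mean(c,0),atz('wrist',(334,239),.086,s).round(4))
E
```

```text
Traceback (most recent call last):
ValueError: zero-size array to reduction operation minimum which has no identity
```

```bash
python3 - <<'E'
from h import *
for i in range(2):
  s,im=snap('wrist')
  m=manip.mark_of('wrist','pin_knob')[0]['position']; p=atz('wrist',m,.064,s)
  Q=R.from_quat(s['tool_rot']).as_matrix(); print(s['t'],s['tcp_pos'],m,p,Q.T@(p-s['tcp_pos'])*1000)
  print(im[239,334],cv2.cvtColor(im[239:240,334:335],cv2.COLOR_RGB2HSV))
  k=manip.masks_of('wrist','pin_knob')[0]['pixels'];ys,xs=np.nonzero(k);print(xs.min(),xs.max(),ys.min(),ys.max(),k.sum())
print(atz('wrist',(334,239),.086,s).round(4))
E
```

```text
2.85 [ 0.56855605 -0.31440139  0.1915082 ] [324.3, 225.8] [ 0.5668999  -0.31732793  0.064     ] [ -1.16676205   3.14000095 127.50853632]
[255 173  81] [[[ 16 174 255]]]
314 341 207 245 885
3.0 [ 0.56892758 -0.31394339  0.19142104] [327.8, 227.8] [ 0.56531148 -0.31923442  0.064     ] [ -2.71979547   5.79822216 127.42125755]
[255 173  83] [[[ 16 172 255]]]
315 342 206 246 937
[ 0.563  -0.3229  0.086 ]
```

step_arm(
  targets="-1 2 20 3;-3 5 45 6;-3 5 65 6;-3 5 65 6;-3 5 65 6",
)

```text
t: 3.65
tcp_pos: [0.5656, -0.3179, 0.1263]
tool_rot: [0.991, -0.133, -0.0, -0.0]
force: [-0.1, -0.4, 0.2]
finger_gap: 0.998
gripper_force: 0.0
```

```bash
python3 - <<'E'
from h import *
for i in range(2):
  s,im=snap('wrist','w2')
  m=manip.mark_of('wrist','pin_knob')[0]['position']; p=atz('wrist',m,.064,s)
  Q=R.from_quat(s['tool_rot']).as_matrix(); print(s['t'],s['tcp_pos'],m,p,Q.T@(p-s['tcp_pos'])*1000)
  b=manip.mark_of('wrist','tool_block')[0]['position'];print(b,atz('wrist',b,0,s))
E
```

```text
3.65 [ 0.56562922 -0.31792477  0.12633006] [319.4, 251.1] [ 0.56795333 -0.31823984  0.064     ] [ 2.34522617 -0.29969058 62.3293416 ]
[321.7, 292.5] [ 0.51060438 -0.30412636  0.        ]
3.8 [ 0.56643532 -0.3185195   0.12783551] [316.4, 255.9] [ 0.56592935 -0.31628859  0.064     ] [-1.2458112  -2.09440691 63.82998777]
[317.2, 296.8] [ 0.5082684  -0.30024646  0.        ]
```

View pics/w2.png

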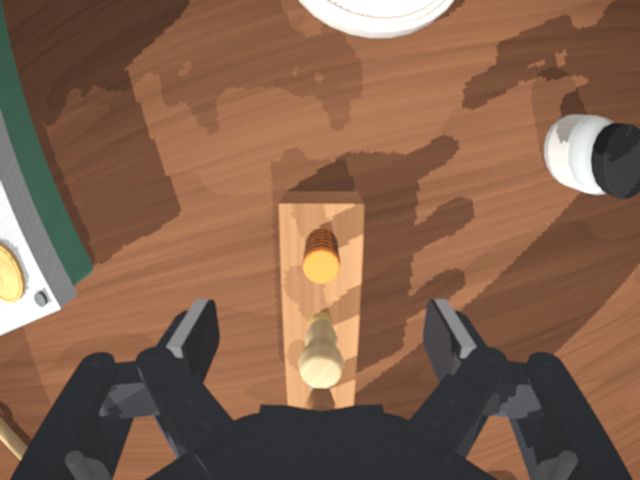

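The wrist view shows the knob at (321,256), centred between the fingers and aligned with the block. I descend and grasp.

step_arm(
  targets="0 -1 25 0;0 -1 50 0;0 -1 68 0;0 -1 76 0;0 -1 76 0;0 -1 76 0",
)

```text
t: 4.55
tcp_pos: [0.5664, -0.3174, 0.0512]
tool_rot: [0.991, -0.133, 0.001, 0.0]
force: [-0.6, -0.1, -0.1]
finger_gap: 1.001
gripper_force: 0.0
```

step_arm(
  targets="0 0 0 0;0 0 0 0;0 0 0 0;0 0 0 0;0 0 0 0;0 0 0 0;0 0 0 0;0 0 0 0",
  gripper=1,
  squeeze=70,
)

```text
t: 5.35
tcp_pos: [0.566, -0.3172, 0.0508]
tool_rot: [0.991, -0.133, 0.0, 0.0]
force: [-0.8, 0.6, 5.7]
finger_gap: 0.215
gripper_force: 68.2
```

step_arm(
  targets="0 0 -15 0;0 0 -45 0;0 0 -85 0;0 0 -120 0;0 0 -140 0;0 0 -140 -5;0 0 -140 -12;0 0 -140 -15.3;0 0 -140 -15.3",
)

```text
t: 6.25
tcp_pos: [0.5654, -0.3165, 0.1907]
tool_rot: [1.0, 0.0, -0.0, -0.0]
force: [0.3, 0.5, -0.5]
finger_gap: 0.215
gripper_force: 69.0
```

```bash
python3 - <<'E'
from h import *
s=manip.sense(); print(s['tcp_pos'],R.from_quat(s['tool_rot']).as_matrix().round(4),s['force'],s['finger_gap'])
E
```

```text
[ 0.56540795 -0.31654209  0.19067011] [[ 1.e+00  1.e-04 -5.e-04]
 [ 1.e-04 -1.e+00  6.e-04]
 [-5.e-04 -6.e-04 -1.e+00]] [ 0.27448925  0.47169647 -0.49578615] 0.2145386212700792
```

step_arm(
  targets="-2 -25 0 0;-6 -65 0 0;-10 -110 0 0;-14 -155 0 0;-18 -200 0 0;-22 -245 0 0;-26 -290 0 0;-29 -325 0 0;-30 -350 0 0;-30 -360 0 0;-30 -360 0 0;-30 -360 0 0",
)

```text
t: 7.45
tcp_pos: [0.536, 0.0422, 0.1904]
tool_rot: [1.0, -0.0, 0.0, 0.0]
force: [0.2, -0.3, -0.8]
finger_gap: 0.215
gripper_force: 69.0
```

```bash
python3 - <<'E'
from h import *
for i in range(3):
  s,im=snap('wrist','w3')
  print(s['t'],s['tcp_pos'],s['tool_rot'].round(4))
  for n,z in dict(lever_eye=.093,lever_pivot=.093,lock_hole=.075,pin_tip=.1457,pin_knob=.2).items():
    for m in manip.mark_of('wrist',n)[:1]:
      print(n,np.round(m['position']),round(m['p'],2),atz('wrist',m['position'],z,s).round(4))
E
```

```text
7.45 [0.53602584 0.04216096 0.19042705] [ 1.e+00 -2.e-04  2.e-04  3.e-04]
lever_eye [264. 153.] 0.85 [0.5927 0.0781 0.093 ]
lock_hole [355. 141.] 0.88 [0.5991 0.0181 0.075 ]
pin_tip [320. 262.] 0.93 [0.5385 0.0419 0.1457]
pin_knob [322. 318.] 0.68 [0.5349 0.0412 0.2   ]
7.75 [0.53580788 0.04205331 0.19026056] [ 1.e+00 -7.e-04 -0.e+00  0.e+00]
lever_eye [261. 153.] 0.56 [0.5928 0.08   0.093 ]
lever_pivot [626. 303.] 0.28 [ 0.4671 -0.2567  0.093 ]
lock_hole [356. 139.] 0.97 [0.6003 0.0173 0.075 ]
pin_tip [321. 263.] 0.73 [0.5378 0.0414 0.1457]
pin_knob [320. 318.] 0.89 [0.5351 0.0416 0.2   ]
8.05 [0.53566112 0.04295462 0.19031511] [ 1.e+00  1.e-04 -0.e+00 -0.e+00]
lever_eye [265. 151.] 0.63 [0.594  0.0788 0.093 ]
lock_hole [357. 140.] 0.95 [0.5998 0.0178 0.075 ]
pin_tip [321. 265.] 0.72 [0.536  0.0425 0.1457]
pin_knob [318. 318.] 0.89 [0.5349 0.0437 0.2   ]
```

View pics/w3.png

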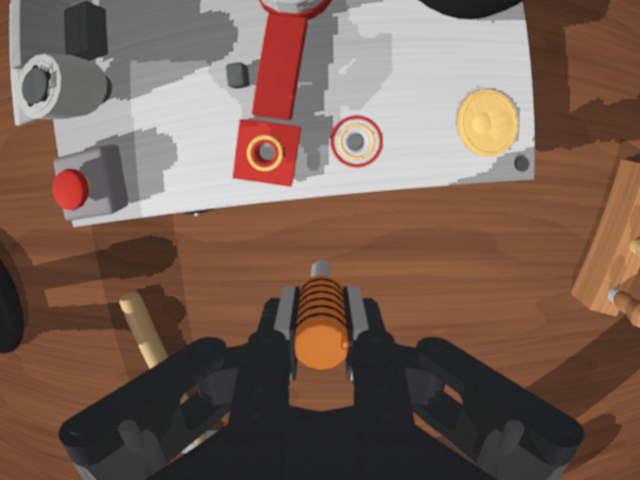

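The wrist view shows the brass eye at (265,152), the lock hole at (356,140) and the pin upright with its tip at (320,264). Eye to hole comes out at 61 mm, which matches the geometry. I go closer, a little short of the eye.

step_arm(
  targets="10 -12 8 0;25 -26 20 0;35 -36 32 0;37 -36 36 0;37 -36 36 0;37 -36 36 0;37 -36 36 0",
)

```text
t: 9.05
tcp_pos: [0.5724, 0.0787, 0.1546]
tool_rot: [1.0, -0.0, 0.0, 0.0]
force: [-0.3, 0.3, -0.9]
finger_gap: 0.211
gripper_force: 69.0
```

```bash
cat > look.py <<'E'
from h import *
import sys
for i in range(3):
  s,im=snap('wrist',sys.argv[1])
  tz=s['tcp_pos'][2]-.0447
  print(s['t'],s['tcp_pos'].round(4),s['tool_rot'].round(4),s['force'].round(1))
  for n,z in dict(lever_eye=.093,lock_hole=.075,pin_tip=tz).items():
    for m in manip.mark_of('wrist',n)[:1]:
      print(n,np.round(m['position']),round(m['p'],2),atz('wrist',m['position'],z,s).round(4))
c=cv2.imread('pics/%s.png'%sys.argv[1])[150:350,190:450]
cv2.imwrite('pics/%sc.png'%sys.argv[1],cv2.resize(c,None,fx=3,fy=3,interpolation=2))
E
python3 look.py w4
```

```text
9.05 [0.5724 0.0787 0.1546] [ 1.e+00 -1.e-04  0.e+00  1.e-04] [-0.3  0.3 -0.9]
lever_eye [318. 221.] 0.61 [0.5931 0.0799 0.093 ]
lock_hole [413. 201.] 0.7 [0.6011 0.0204 0.075 ]
pin_tip [319. 262.] 0.75 [0.5748 0.0793 0.1099]
9.25 [0.5727 0.0787 0.1548] [ 1.e+00 -1.e-04  4.e-04  0.e+00] [-1.3 -0.3 -0.9]
lever_eye [323. 221.] 0.67 [0.5933 0.0771 0.093 ]
lock_hole [416. 205.] 0.95 [0.5992 0.0184 0.075 ]
pin_tip [318. 262.] 0.9 [0.5752 0.0796 0.1101]
9.45 [0.5726 0.0789 0.1545] [1.e+00 1.e-04 1.e-04 0.e+00] [ 0.  -1.3 -0.9]
lever_eye [322. 221.] 0.88 [0.5936 0.0777 0.093 ]
lock_hole [415. 203.] 0.79 [0.6002 0.0196 0.075 ]
pin_tip [320. 261.] 0.56 [0.5753 0.0786 0.1098]
```

View pics/w4c.png

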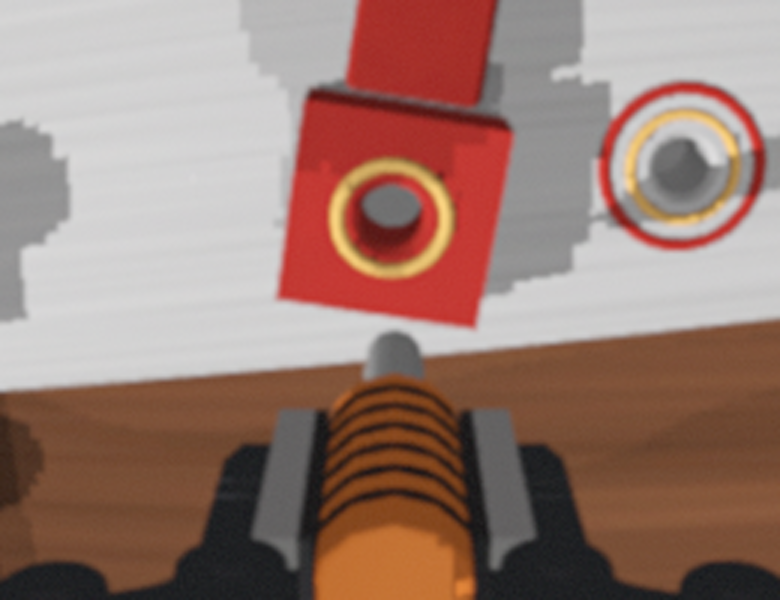

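The crop shows the eye ring at full-picture (320.3,222.7), the hole ring at (418,205.3) and the pin tip at about (321,262.5). The tip is in line with the eye and about 18 mm short of it.

```bash
python3 - <<'E'
from h import *
s=manip.sense();tz=s['tcp_pos'][2]-.0447
e=atz('wrist',(320.3,222.7),.093,s);h=atz('wrist',(418,205.3),.075,s);t=atz('wrist',(320.8,262.5),tz,s)
print(s['tcp_pos'],e,h,t,e-t,h-t,np.linalg.norm((h-e)[:2]))
# centre of pivot from chord: 118mm both
m=(e+h)[:2]/2;d=(h-e)[:2];L=np.hypot(*d);n=np.array([-d[1],d[0]])/L;print('pivot',m+n*np.sqrt(.118**2-L*L/4))
E
```

```text
[0.57265623 0.07905181 0.15433614] [0.5924606  0.07878242 0.093     ] [0.59895143 0.01758965 0.075     ] [0.57471014 0.07847766 0.10963614] [ 0.01775046  0.00030476 -0.01663614] [ 0.02424129 -0.06088801 -0.03463614] 0.06153605209173572
pivot [0.70898859 0.06020213]
```

step_arm(
  targets="8 0 0 0;16 0 2 0;18 0 8 0;18 0 13 0;18 0 18 0;18 0 22 0;18 0 22 0;18 0 22 0",
)

```text
t: 10.45
tcp_pos: [0.5905, 0.0791, 0.1322]
tool_rot: [1.0, 0.0, -0.0, -0.0]
force: [0.2, 0.9, -0.6]
finger_gap: 0.212
gripper_force: 69.0
```

```bash
python3 look.py w5
```

```text
10.45 [0.5905 0.0791 0.1322] [ 1.e+00  2.e-04 -2.e-04 -0.e+00] [ 0.2  0.9 -0.6]
lever_eye [318. 264.] 0.67 [0.594  0.0799 0.093 ]
10.65 [0.5908 0.0791 0.1326] [1.e+00 2.e-04 3.e-04 0.e+00] [ 0.5  0.1 -0.4]
lock_hole [420. 242.] 0.73 [0.5999 0.0205 0.075 ]
pin_tip [319. 260.] 0.55 [0.5946 0.0795 0.0879]
10.85 [0.5907 0.0791 0.1325] [1.e+00 2.e-04 2.e-04 0.e+00] [ 0.6  0.5 -0.9]
lever_eye [320. 264.] 0.57 [0.5942 0.0786 0.093 ]
lock_hole [428. 244.] 0.75 [0.599  0.0158 0.075 ]
pin_tip [323. 262.] 0.96 [0.593  0.0775 0.0878]
```

View pics/w5c.png

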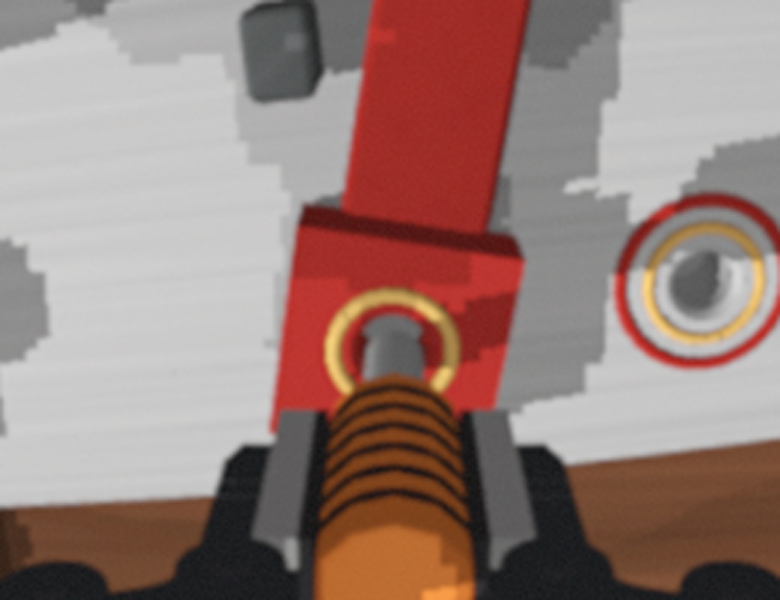

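The crop shows the shank entering the eye cleanly. I lower to working depth and work out the arc to the hole.

step_arm(
  targets="0 0 3 0;0 0 6 0;0 0 9 0;0 0 9 0;0 0 9 0",
)

```text
t: 11.55
tcp_pos: [0.5905, 0.0791, 0.1231]
tool_rot: [1.0, 0.0, -0.0, -0.0]
force: [-0.2, -0.1, -0.1]
finger_gap: 0.216
gripper_force: 69.0
```

```bash
python3 - <<'E'
from h import *
s,im=snap('wrist','w6');tz=s['tcp_pos'][2]-.0447
print(s['t'],s['tcp_pos'],s['force'])
P=np.array([.707,.0608]);a=s['tcp_pos'][:2];H=np.array([.5969,.0182])
print(np.linalg.norm(a-P),np.linalg.norm(H-P))
pa,ph=[np.arctan2(*(v-P)[::-1])%(2*np.pi) for v in(a,H)];print(ph-pa)
for k in np.linspace(0,1,13)[1:]:
    th=pa+(ph-pa)*k; r=np.linalg.norm(a-P)*(1-k)+k*np.linalg.norm(H-P)
    q=P+r*np.array([np.cos(th),np.sin(th)])-a; print((q*[1000,-1000]).round(1))
E
```

```text
11.55 [0.59053937 0.07907595 0.12306243] [-0.2329347  -0.05786117 -0.07753366]
0.11788590984887619 0.11805409776877715
0.5248394167044919
[-0.7  5.1]
[-1.2 10.2]
[-1.4 15.4]
[-1.5 20.6]
[-1.3 25.7]
[-0.8 30.8]
[-0.2 36. ]
[ 0.7 41.1]
[ 1.8 46.1]
[ 3.1 51.1]
[ 4.6 56. ]
[ 6.4 60.9]
```

step_arm(
  targets="-0.4 2.5 0 0;-0.7 5.1 0 0;-1.0 8 0 0;-1.2 10.2 0 0;-1.4 15.4 0 0;-1.5 20.6 0 0;-1.3 25.7 0 0;-0.8 30.8 0 0;-0.8 30.8 0 0;-0.8 30.8 0 0",
  squeeze=100,
)

```text
t: 12.6
tcp_pos: [0.5901, 0.0491, 0.1234]
tool_rot: [1.0, -0.0, 0.0, -0.001]
force: [1.3, 6.4, -0.9]
finger_gap: 0.207
gripper_force: 97.7
```

step_arm(
  targets="0.6 5.2 0 0;1.5 10.3 0 0;2.6 15.3 0 0;3.9 20.3 0 0;5.4 25.2 0 0;6.3 28 0 0;7.2 30.1 0 0;7.2 30.1 0 0;7.2 30.1 0 0",
)

```text
t: 13.5
tcp_pos: [0.5964, 0.0201, 0.1234]
tool_rot: [1.0, -0.0, -0.001, -0.002]
force: [0.5, 9.5, 0.8]
finger_gap: 0.209
gripper_force: 97.9
```

```bash
python3 look.py w7
```

```text
13.5 [0.5964 0.0201 0.1234] [ 1.0e+00 -5.0e-04 -5.0e-04 -1.9e-03] [0.5 9.5 0.8]
lever_eye [317. 273.] 0.97 [0.5987 0.0214 0.093 ]
lock_hole [323. 259.] 0.61 [0.599  0.0183 0.075 ]
pin_tip [319. 261.] 0.59 [0.5992 0.0206 0.0787]
13.7 [0.5964 0.0202 0.1234] [ 1.0e+00 -3.0e-04 -5.0e-04 -1.9e-03] [0.4 9.1 0.8]
lever_eye [314. 276.] 0.83 [0.597 0.023 0.093]
lock_hole [324. 256.] 0.72 [0.601  0.0179 0.075 ]
pin_tip [318. 263.] 0.57 [0.5981 0.0214 0.0787]
13.9 [0.5964 0.0202 0.1234] [ 1.0e+00 -3.0e-04 -5.0e-04 -1.9e-03] [0.7 7.5 0.8]
lever_eye [316. 274.] 0.79 [0.5976 0.022  0.093 ]
lock_hole [323. 259.] 0.87 [0.5989 0.0186 0.075 ]
pin_tip [320. 262.] 0.94 [0.5987 0.0202 0.0787]
```

View pics/w7c.png

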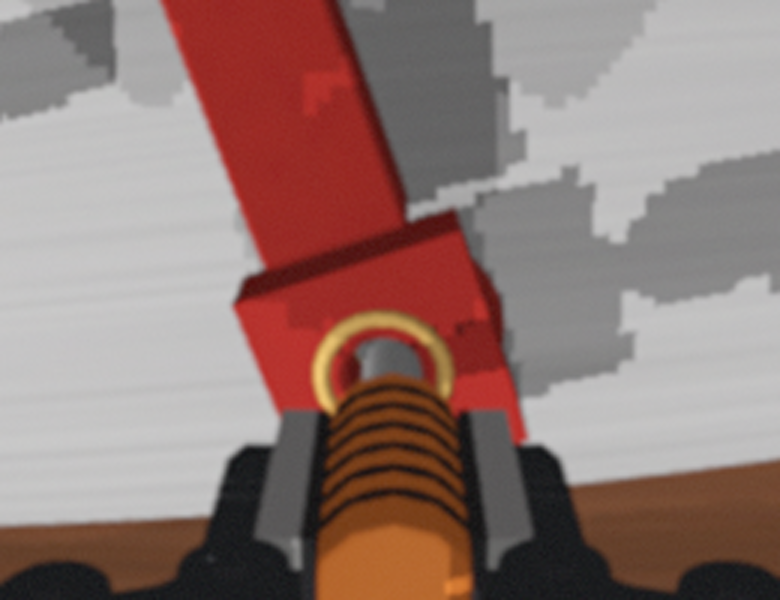

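The crop shows the pin held in the eye and the arm drawn round. The TCP sits about 2 mm short of the hole from compliance, so I correct that and probe downwards.

step_arm(
  targets="0.3 1 0 0;0.5 2 0 0;0.5 2 0 0;0.5 2 2 0;0.5 2 4 0;0.5 2 6 0;0.5 2 8 0;0.5 2 8 0",
)

```text
t: 14.9
tcp_pos: [0.5968, 0.0181, 0.1157]
tool_rot: [1.0, -0.0, -0.001, -0.002]
force: [0.6, 8.7, 1.2]
finger_gap: 0.211
gripper_force: 98.0
```

step_arm(
  targets="0 0 2 0;0 0 4 0;0 0 6 0;0 0 6 0",
)

```text
t: 15.3
tcp_pos: [0.5968, 0.018, 0.1097]
tool_rot: [1.0, -0.0, -0.001, -0.002]
force: [0.4, 8.8, 2.1]
finger_gap: 0.21
gripper_force: 98.0
```

step_arm(
  targets="0 0 2 0;0 0 4 0;0 0 6 0;0 0 7.5 0;0 0 8.5 0;0 0 8.5 0",
)

```text
t: 15.9
tcp_pos: [0.597, 0.0178, 0.1019]
tool_rot: [1.0, -0.0, -0.0, -0.001]
force: [-0.6, 7.0, 5.1]
finger_gap: 0.211
gripper_force: 98.7
```

step_arm(
  targets="0 0 1 0;0 0 1.5 0;0 0 1.5 0;0 0 1.5 0",
)

```text
t: 16.3
tcp_pos: [0.5972, 0.0175, 0.1018]
tool_rot: [1.0, 0.0, 0.0, -0.001]
force: [-3.1, 7.2, 13.2]
finger_gap: 0.207
gripper_force: 99.4
```

step_arm(
  targets="0 -1 -0.7 0;0 -2 -1.5 0;0 -2.5 -1.5 0;0 -2.5 -1.5 0",
)

```text
t: 16.7
tcp_pos: [0.5965, 0.0193, 0.1019]
tool_rot: [1.0, 0.0, -0.001, -0.0]
force: [-1.8, 4.1, 5.3]
finger_gap: 0.208
gripper_force: 98.6
```

step_arm(
  targets="0 -1 0 0;0 -1.5 0 0;0 -1.5 0 0",
)

```text
t: 17.0
tcp_pos: [0.5965, 0.0195, 0.1019]
tool_rot: [1.0, 0.001, -0.001, 0.001]
force: [-3.3, 1.3, 6.0]
finger_gap: 0.21
gripper_force: 98.6
```

step_arm(
  targets="0 0 0 0;0 0 0 0;0 0 0 0;0 0 0 0;0 0 0 0;0 0 0 0;0 0 0 0;0 0 0 0",
  gripper=0.3,
  squeeze=20,
)

```text
t: 17.8
tcp_pos: [0.5975, 0.0202, 0.1008]
tool_rot: [1.0, 0.0, -0.0, 0.0]
force: [0.1, 0.3, 0.2]
finger_gap: 0.702
gripper_force: 0.0
```

step_arm(
  targets="0 0 -15 0;0 0 -40 0;0 0 -70 0;-20 0 -90 0;-45 0 -100 0;-60 0 -100 0;-60 0 -100 0;-60 0 -100 0",
)

```text
t: 18.6
tcp_pos: [0.5382, 0.0201, 0.201]
tool_rot: [1.0, 0.0, 0.001, 0.0]
force: [0.2, -1.0, -0.8]
finger_gap: 0.699
gripper_force: 0.0
```

```bash
python3 - <<'E'
from h import *
s,im=snap('wrist','w8');print(s['t'],s['tcp_pos'],s['force'])
for n,z in dict(lever_eye=.093,pin_knob=.115).items():
  for m in manip.mark_of('wrist',n)[:1]: print(n,np.round(m['position']),m['p'],atz('wrist',m['position'],z,s))
_,a=snap('scene')
o=im[60:330,160:520]; 
b=cv2.resize(a[210:330,290:450],None,fx=2.25,fy=2.25,interpolation=2)
cv2.imwrite('pics/f.png',np.hstack([o,b])[:,:,::-1])
E
```

```text
18.6 [0.53816874 0.02005848 0.20104524] [ 0.21130566 -1.04999937 -0.78993976]
lever_eye [321. 148.] 0.79 [0.59733111 0.01932972 0.093     ]
pin_knob [318. 150.] 0.66 [0.59759791 0.02153968 0.115     ]
```

View pics/f.png

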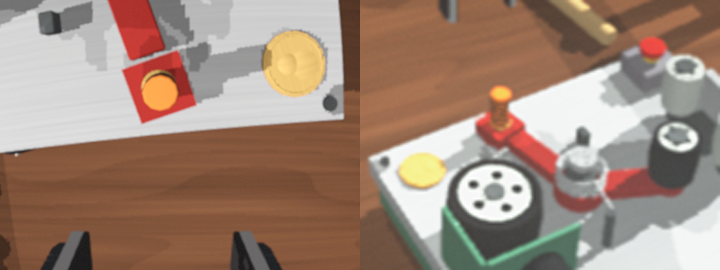

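The views show the knob seated flat on the eye plate and the arm held back over the hole. The medal hasn't moved and the gripper is clear.

```bash
python3 -c "
from station import manip
print(manip.sign_off())"
```

```text
the job is handed in; nothing more can be done
None
```

The locking pin is fully home through the eye and lock hole, the tension arm stays back with the gripper clear, and I handed the job in at about 19 s; no verdict came back.

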